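# Unload the drill jig and stack the bars crosswise

### The arm

A 7-joint arm with a two-finger parallel gripper is mounted at the origin on a cart in front of the work surface, level with it; the furniture and walls round the work are solid. World frame = base frame: x ahead of the robot, y to its left, z up, the work surface at z = 0. Lengths are in mm, angles in rad, forces in N, time in s.
With the tool pointing down it reaches from about 425 to 950 mm from the base axis. Payload 16.7 kg.
Tool frame: the origin (TCP) lies at the very end of the fingers, on their centre line; the grasp point (between the pads) lies 19 mm behind it (ctrl.grasp_offset is the distance from the TCP to the grasp point, in mm); z points along the fingers, y is the line along which they close (so a half turn about z gives the same grasp; the last joint's range is limited). The gripper opens to 94 mm and grips with 3 to 60 N. Pads are 16 mm wide; open, the fingers measure 119 mm over their backs; the gripper's body (75 mm by 177 mm) begins 78 mm behind the grasp point.
Start: joints at [1.04, 0.426, 0.074, 1.606, -0.034, 1.111, -0.067], TCP at [250.839, -626.621, 205.467] pointing down, gripper open.
Joint ranges: [-2.85, 2.85], [-0.5, 2.14], [-1.23, 1.37], [0.21, 2.46], [-1.02, 4.16], [0.16, 2.05], [-2.73, 2.73]. Speed limits (rad/s): [1.89, 1.89, 2.39, 2.39, 3.01, 3.01, 3.01].

### API

Orientations are given as a unit quaternion [w, x, y, z].
In Python, from bench import ctrl, kin, get_image, calibration, hand_in gives the robot as it stands. Calls block until the motion is done:
- ctrl.goto(position, orientation): joint-space move of the TCP to a pose.
- ctrl.movel(position, orientation=None, rate=150, guard=None): straight line of the TCP; orientation=None keeps the orientation; rate is the mean speed in mm/s. With guard (N) it stops when the force on the tool has changed by that much, and returns True; else False.
- ctrl.set_joints(angles): joint-space move.
- ctrl.gripper_open() and ctrl.close(force=None): open the fingers fully, or close them until they stop; force is the grip in N (None keeps the last).
- ctrl.sleep(seconds).
- kin.solve_ik(position, orientation): joint angles nearest the present ones, or None.
- ctrl.state(): the state.
- get_image(name): name is "scene" or "top" or "wrist"; returns the picture (480x640x3 uint8, red, green, blue); there is no depth.
- calibration(name): a dict with "intrinsics" (3x3 intrinsics, pixels), "R" (3x3) and "t" (3): a world point X has camera coordinates R X + t. Camera axes: x right, y down, z forward; pixel columns grow to the right and rows downward; lengths in mm; the calibration is good to about 2 mm. The wrist camera is an equidistant fisheye: a pixel r from the principal point sees the ray r / f radians off the axis. A picture is of the moment at which its call begins: read the wrist's pose just before it. calibration takes no time and is no camera call; for the wrist camera it gives the pose at the moment of the call.
A pose or a line that the arm cannot do raises ctrl.IKError and nothing moves.
- hand_in(): hands the job in; it is judged then, once.
The state is a dict: "t": time; "joint_positions": joint angles; "joint_vel": joint speeds; "tau": joint torques, N m; "tcp_pos": TCP position; "tool_rot": TCP orientation; "force": force on the tool from outside, world axes, zero at the start; "moment": the same for the moment, N m; "gripper_width": finger opening in mm; "grip_force": force on a finger pad.
Only numpy, scipy, OpenCV 4.12 (cv2) and the standard library are available. Lean on these libraries where they do the work, as an engineer would, in place of code of your own. Each camera call takes 0.05 s, during which the arm holds its last target. There are 200 camera calls.

### The job

Unload the drill jig: lift its plate by the middle of the red handle straight up off the two locating pins, keeping it level so that it does not cock and jam, and lay it flat and square in the middle of the rest with the two rubber rails. Then stack all the copper bars from the jig crosswise on the green stacking board, two to a layer: the first pair lengthwise on the yellow stripes, the next pair across them, just inside their ends and as far apart as the stripes, and any more on top lengthwise over the stripes again (an odd last bar lies alone over either line). Keep the tower square and centred, and leave the other things on the bench alone.

Things in the scene. Friction and masses are not known exactly. Their poses are not given: they have to be found in the camera images.
- jig: Blue drill jig, fixed, 240x128x14 mm, x lengthwise; origin: centre of underside. Bars nest on top (14 mm up) along x at x=+-50, y=-46, 0, 46 mm, between ribs 5 mm high at their ends and dowels 6 mm high beside them 32 mm either side of their middles. Two 8 mm pins at (109,23), (-109,-23) mm rise 60 mm above the origin; the plate starts over them, underside 32 mm above the origin.
- plate_grip (a point): Middle of the plate's red handle bar; axes are the plate's. Aluminium plate 236x124x5 mm, long side along x, 0.26 to 0.42 kg, two 11 mm pin holes; underside 38.5 mm below this point. Handle bar along x 74 long, 12 wide, 11 mm high on 10 mm posts 30 mm either side; 28 mm free below it. It is off the pins once raised 28 mm.
- rest: Plate rest, fixed: plywood base 190x120 mm, origin at centre of underside, with two rubber-topped rails along y at x=-70 and +70 mm, 22 mm wide, 114 mm long, tops 26 mm above the origin. The plate lies on it with its long side along the rest's x, either way round.
- stand: Stacking board, fixed: green board 140x140x12 mm; origin at centre of underside, top 12 mm up. Two yellow stripes 112x18 mm run along x at y=-31 and +31 mm. Tower layers 1 and 3 lie along x over the stripes; layer 2 lies along y with bar centres at x=-31 and +31 mm.
- bar_1_mid (a point): Centre of a loose square copper heat-spreader bar, 90x16x16 mm, x along its length, about 0.19 kg; starts in a nest of the jig under the plate. Absent in some starts. All bars are alike.
- bar_2_mid (a point): Centre of a loose square copper heat-spreader bar, 90x16x16 mm, x along its length, about 0.19 kg; starts in a nest of the jig under the plate. Absent in some starts. All bars are alike.
- bar_3_mid (a point): Centre of a loose square copper heat-spreader bar, 90x16x16 mm, x along its length, about 0.19 kg; starts in a nest of the jig under the plate. Absent in some starts. All bars are alike.
- bar_4_mid (a point): Centre of a loose square copper heat-spreader bar, 90x16x16 mm, x along its length, about 0.19 kg; starts in a nest of the jig under the plate. Absent in some starts. All bars are alike.
- bar_5_mid (a point): Centre of a loose square copper heat-spreader bar, 90x16x16 mm, x along its length, about 0.19 kg; starts in a nest of the jig under the plate. Absent in some starts. All bars are alike.
- bar_6_mid (a point): Centre of a loose square copper heat-spreader bar, 90x16x16 mm, x along its length, about 0.19 kg; starts in a nest of the jig under the plate. Absent in some starts. All bars are alike.
- capacitor_1: Bystander, loose: dark blue capacitor, 13x45x13 mm, lying; origin at the centre of its underside. To be left alone.
- relay: Bystander, loose: orange relay, 12x28x25 mm; origin at the centre of its underside. To be left alone.
- battery_9v: Bystander, loose: black 9 V block battery, 26x52x18 mm; origin at the centre of its underside. To be left alone.
- insulating_tape: Bystander, loose: roll of black tape, 62 mm across, 19 mm high; origin at the centre of its underside. To be left alone.
- tip_tin: Bystander, loose: dark round tin, 51 mm across, 38 mm high; origin at the centre of its underside. To be left alone.

How it is judged (in metres and radians):
On the way, in this order (a step that is already met when the one before it is completed fails the run):
1. the plate is lifted level and clear above its pins (z of plate_grip in the frame of jig above 0.101 m and horizontal distance between plate_grip and jig below 0.03 m and angle between plate_grip's own z axis and vertical below 0.12 rad), for 0.1 s.
2. the plate lies flat and square on the rest (horizontal distance between plate_grip and rest below 0.025 m and z of plate_grip in the frame of rest between 0.058 and 0.071 m and angle between plate_grip's own z axis and vertical below 0.06 rad and angle between the x axis of plate_grip and the x axis of rest, either way round below 0.2 rad), for 0.3 s.
At the end, for the whole second after the job is handed in: The plate lies level on the rest (within 25 mm, square to 0.2 rad). Every bar lies in the tower: layers 1 and 3 along the stripes, layer 2 across, two places a layer, 31 mm either side of the middle; each within 8 mm sideways, 12 mm lengthwise, 5 mm in height, 0.17 rad (all of step 2 and ((z of bar_1_mid in the frame of stand between 0.015 and 0.025 m and y of bar_1_mid in the frame of stand between -0.039 and -0.023 m and x of bar_1_mid in the frame of stand between -0.012 and 0.012 m and angle between the x axis of bar_1_mid and the x axis of stand, either way round below 0.17 rad) or (z of bar_1_mid in the frame of stand between 0.015 and 0.025 m and y of bar_1_mid in the frame of stand between 0.023 and 0.039 m and x of bar_1_mid in the frame of stand between -0.012 and 0.012 m and angle between the x axis of bar_1_mid and the x axis of stand, either way round below 0.17 rad) or (z of bar_1_mid in the frame of stand between 0.031 and 0.041 m and x of bar_1_mid in the frame of stand between -0.039 and -0.023 m and y of bar_1_mid in the frame of stand between -0.012 and 0.012 m and angle between the x axis of bar_1_mid and the y axis of stand, either way round below 0.17 rad) or (z of bar_1_mid in the frame of stand between 0.031 and 0.041 m and x of bar_1_mid in the frame of stand between 0.023 and 0.039 m and y of bar_1_mid in the frame of stand between -0.012 and 0.012 m and angle between the x axis of bar_1_mid and the y axis of stand, either way round below 0.17 rad) or (z of bar_1_mid in the frame of stand between 0.047 and 0.057 m and y of bar_1_mid in the frame of stand between -0.039 and -0.023 m and x of bar_1_mid in the frame of stand between -0.012 and 0.012 m and angle between the x axis of bar_1_mid and the x axis of stand, either way round below 0.17 rad) or (z of bar_1_mid in the frame of stand between 0.047 and 0.057 m and y of bar_1_mid in the frame of stand between 0.023 and 0.039 m and x of bar_1_mid in the frame of stand between -0.012 and 0.012 m and angle between the x axis of bar_1_mid and the x axis of stand, either way round below 0.17 rad)) and ((z of bar_2_mid in the frame of stand between 0.015 and 0.025 m and y of bar_2_mid in the frame of stand between -0.039 and -0.023 m and x of bar_2_mid in the frame of stand between -0.012 and 0.012 m and angle between the x axis of bar_2_mid and the x axis of stand, either way round below 0.17 rad) or (z of bar_2_mid in the frame of stand between 0.015 and 0.025 m and y of bar_2_mid in the frame of stand between 0.023 and 0.039 m and x of bar_2_mid in the frame of stand between -0.012 and 0.012 m and angle between the x axis of bar_2_mid and the x axis of stand, either way round below 0.17 rad) or (z of bar_2_mid in the frame of stand between 0.031 and 0.041 m and x of bar_2_mid in the frame of stand between -0.039 and -0.023 m and y of bar_2_mid in the frame of stand between -0.012 and 0.012 m and angle between the x axis of bar_2_mid and the y axis of stand, either way round below 0.17 rad) or (z of bar_2_mid in the frame of stand between 0.031 and 0.041 m and x of bar_2_mid in the frame of stand between 0.023 and 0.039 m and y of bar_2_mid in the frame of stand between -0.012 and 0.012 m and angle between the x axis of bar_2_mid and the y axis of stand, either way round below 0.17 rad) or (z of bar_2_mid in the frame of stand between 0.047 and 0.057 m and y of bar_2_mid in the frame of stand between -0.039 and -0.023 m and x of bar_2_mid in the frame of stand between -0.012 and 0.012 m and angle between the x axis of bar_2_mid and the x axis of stand, either way round below 0.17 rad) or (z of bar_2_mid in the frame of stand between 0.047 and 0.057 m and y of bar_2_mid in the frame of stand between 0.023 and 0.039 m and x of bar_2_mid in the frame of stand between -0.012 and 0.012 m and angle between the x axis of bar_2_mid and the x axis of stand, either way round below 0.17 rad)) and ((z of bar_3_mid in the frame of stand between 0.015 and 0.025 m and y of bar_3_mid in the frame of stand between -0.039 and -0.023 m and x of bar_3_mid in the frame of stand between -0.012 and 0.012 m and angle between the x axis of bar_3_mid and the x axis of stand, either way round below 0.17 rad) or (z of bar_3_mid in the frame of stand between 0.015 and 0.025 m and y of bar_3_mid in the frame of stand between 0.023 and 0.039 m and x of bar_3_mid in the frame of stand between -0.012 and 0.012 m and angle between the x axis of bar_3_mid and the x axis of stand, either way round below 0.17 rad) or (z of bar_3_mid in the frame of stand between 0.031 and 0.041 m and x of bar_3_mid in the frame of stand between -0.039 and -0.023 m and y of bar_3_mid in the frame of stand between -0.012 and 0.012 m and angle between the x axis of bar_3_mid and the y axis of stand, either way round below 0.17 rad) or (z of bar_3_mid in the frame of stand between 0.031 and 0.041 m and x of bar_3_mid in the frame of stand between 0.023 and 0.039 m and y of bar_3_mid in the frame of stand between -0.012 and 0.012 m and angle between the x axis of bar_3_mid and the y axis of stand, either way round below 0.17 rad) or (z of bar_3_mid in the frame of stand between 0.047 and 0.057 m and y of bar_3_mid in the frame of stand between -0.039 and -0.023 m and x of bar_3_mid in the frame of stand between -0.012 and 0.012 m and angle between the x axis of bar_3_mid and the x axis of stand, either way round below 0.17 rad) or (z of bar_3_mid in the frame of stand between 0.047 and 0.057 m and y of bar_3_mid in the frame of stand between 0.023 and 0.039 m and x of bar_3_mid in the frame of stand between -0.012 and 0.012 m and angle between the x axis of bar_3_mid and the x axis of stand, either way round below 0.17 rad)) and ((z of bar_4_mid in the frame of stand between 0.015 and 0.025 m and y of bar_4_mid in the frame of stand between -0.039 and -0.023 m and x of bar_4_mid in the frame of stand between -0.012 and 0.012 m and angle between the x axis of bar_4_mid and the x axis of stand, either way round below 0.17 rad) or (z of bar_4_mid in the frame of stand between 0.015 and 0.025 m and y of bar_4_mid in the frame of stand between 0.023 and 0.039 m and x of bar_4_mid in the frame of stand between -0.012 and 0.012 m and angle between the x axis of bar_4_mid and the x axis of stand, either way round below 0.17 rad) or (z of bar_4_mid in the frame of stand between 0.031 and 0.041 m and x of bar_4_mid in the frame of stand between -0.039 and -0.023 m and y of bar_4_mid in the frame of stand between -0.012 and 0.012 m and angle between the x axis of bar_4_mid and the y axis of stand, either way round below 0.17 rad) or (z of bar_4_mid in the frame of stand between 0.031 and 0.041 m and x of bar_4_mid in the frame of stand between 0.023 and 0.039 m and y of bar_4_mid in the frame of stand between -0.012 and 0.012 m and angle between the x axis of bar_4_mid and the y axis of stand, either way round below 0.17 rad) or (z of bar_4_mid in the frame of stand between 0.047 and 0.057 m and y of bar_4_mid in the frame of stand between -0.039 and -0.023 m and x of bar_4_mid in the frame of stand between -0.012 and 0.012 m and angle between the x axis of bar_4_mid and the x axis of stand, either way round below 0.17 rad) or (z of bar_4_mid in the frame of stand between 0.047 and 0.057 m and y of bar_4_mid in the frame of stand between 0.023 and 0.039 m and x of bar_4_mid in the frame of stand between -0.012 and 0.012 m and angle between the x axis of bar_4_mid and the x axis of stand, either way round below 0.17 rad)) and ((z of bar_5_mid in the frame of stand between 0.015 and 0.025 m and y of bar_5_mid in the frame of stand between -0.039 and -0.023 m and x of bar_5_mid in the frame of stand between -0.012 and 0.012 m and angle between the x axis of bar_5_mid and the x axis of stand, either way round below 0.17 rad) or (z of bar_5_mid in the frame of stand between 0.015 and 0.025 m and y of bar_5_mid in the frame of stand between 0.023 and 0.039 m and x of bar_5_mid in the frame of stand between -0.012 and 0.012 m and angle between the x axis of bar_5_mid and the x axis of stand, either way round below 0.17 rad) or (z of bar_5_mid in the frame of stand between 0.031 and 0.041 m and x of bar_5_mid in the frame of stand between -0.039 and -0.023 m and y of bar_5_mid in the frame of stand between -0.012 and 0.012 m and angle between the x axis of bar_5_mid and the y axis of stand, either way round below 0.17 rad) or (z of bar_5_mid in the frame of stand between 0.031 and 0.041 m and x of bar_5_mid in the frame of stand between 0.023 and 0.039 m and y of bar_5_mid in the frame of stand between -0.012 and 0.012 m and angle between the x axis of bar_5_mid and the y axis of stand, either way round below 0.17 rad) or (z of bar_5_mid in the frame of stand between 0.047 and 0.057 m and y of bar_5_mid in the frame of stand between -0.039 and -0.023 m and x of bar_5_mid in the frame of stand between -0.012 and 0.012 m and angle between the x axis of bar_5_mid and the x axis of stand, either way round below 0.17 rad) or (z of bar_5_mid in the frame of stand between 0.047 and 0.057 m and y of bar_5_mid in the frame of stand between 0.023 and 0.039 m and x of bar_5_mid in the frame of stand between -0.012 and 0.012 m and angle between the x axis of bar_5_mid and the x axis of stand, either way round below 0.17 rad)) and ((z of bar_6_mid in the frame of stand between 0.015 and 0.025 m and y of bar_6_mid in the frame of stand between -0.039 and -0.023 m and x of bar_6_mid in the frame of stand between -0.012 and 0.012 m and angle between the x axis of bar_6_mid and the x axis of stand, either way round below 0.17 rad) or (z of bar_6_mid in the frame of stand between 0.015 and 0.025 m and y of bar_6_mid in the frame of stand between 0.023 and 0.039 m and x of bar_6_mid in the frame of stand between -0.012 and 0.012 m and angle between the x axis of bar_6_mid and the x axis of stand, either way round below 0.17 rad) or (z of bar_6_mid in the frame of stand between 0.031 and 0.041 m and x of bar_6_mid in the frame of stand between -0.039 and -0.023 m and y of bar_6_mid in the frame of stand between -0.012 and 0.012 m and angle between the x axis of bar_6_mid and the y axis of stand, either way round below 0.17 rad) or (z of bar_6_mid in the frame of stand between 0.031 and 0.041 m and x of bar_6_mid in the frame of stand between 0.023 and 0.039 m and y of bar_6_mid in the frame of stand between -0.012 and 0.012 m and angle between the x axis of bar_6_mid and the y axis of stand, either way round below 0.17 rad) or (z of bar_6_mid in the frame of stand between 0.047 and 0.057 m and y of bar_6_mid in the frame of stand between -0.039 and -0.023 m and x of bar_6_mid in the frame of stand between -0.012 and 0.012 m and angle between the x axis of bar_6_mid and the x axis of stand, either way round below 0.17 rad) or (z of bar_6_mid in the frame of stand between 0.047 and 0.057 m and y of bar_6_mid in the frame of stand between 0.023 and 0.039 m and x of bar_6_mid in the frame of stand between -0.012 and 0.012 m and angle between the x axis of bar_6_mid and the x axis of stand, either way round below 0.17 rad))); the robot touches nothing.
It fails at once if the gripped plate is cocked by more than 0.1 rad while still on its pins (z of plate_grip in the frame of jig below 0.088 m and horizontal distance between plate_grip and jig below 0.02 m and angle between plate_grip's own z axis and vertical above 0.1 rad and distance between the grasp point and plate_grip below 0.05 m).
It fails at once if a bystander is moved by more than 30 mm (distance of any of capacitor_1, relay, battery_9v, insulating_tape, tip_tin from where it was at the start of the episode above 0.03 m).
Of bar_1, bar_2, bar_3, bar_4, bar_5, bar_6 only 4 to 6 are there at a start; the rules pass over those that are not, and their reading is None.
At some moment in a run one of plate may be knocked a few centimetres aside while the robot is not near it.
Once in a run the grip may slacken for a moment while it holds something.
It also fails if it takes over 210 s, if anything falls off the work surface, if the arm or the gripper's body presses on something with over 40 N, if the wrist force passes 120 N, or if a joint passes its speed limit or range.

## Working session

There is one attempt and no reset: what is moved stays moved. The work goes in short steps, each a Python script; the robot and the scene stay as the last script left them, time stands still between calls to the robot, and variables do not carry over. Pictures are saved under pics/ and viewed, at most 14 in all, crops included, and the job is handed in when it is done.

```bash
ls; mkdir -p pics; python3 - <<'E'
from bench import ctrl,get_image,calibration
import cv2,numpy as np
for n in("scene","top"):
    im=get_image(n);cv2.imwrite(f"pics/{n}0.png",im[:,:,::-1])
    c=calibration(n);print(n,c)
s=ctrl.state();print({k:np.round(v,3) for k,v in s.items()})
E
```

```text
pics
scene {'intrinsics': array([[556.54432371,   0.        , 325.14726175],
       [  0.        , 556.54432371, 239.75260637],
       [  0.        ,   0.        ,   1.        ]]), 'R': array([[-0.76620825, -0.64234392,  0.01786659],
       [-0.33113839,  0.37085908, -0.86764676],
       [ 0.55070163, -0.67071442, -0.49686002]]), 't': array([ 389.94973902,  238.32824015, 1368.28940307])}
top {'intrinsics': array([[463.12022214,   0.        , 324.01906665],
       [  0.        , 463.12022214, 232.12708424],
       [  0.        ,   0.        ,   1.        ]]), 'R': array([[-0.00629522, -0.99982802, -0.01744393],
       [-0.99802692,  0.00737176, -0.06235328],
       [ 0.06247115,  0.01701698, -0.99790169]]), 't': array([9.71089166e-02, 5.12446345e+02, 1.27480052e+03])}
{'t': np.float64(0.1), 'joint_positions': array([ 1.041,  0.427,  0.074,  1.607, -0.034,  1.111, -0.067]), 'joint_vel': array([-0.   , -0.   , -0.001, -0.002, -0.001, -0.002, -0.   ]), 'tau': array([ 6.0000e-03, -9.3746e+01,  3.6760e+00, -4.5504e+01, -4.9000e-02,
        1.7000e-02,  0.0000e+00]), 'tcp_pos': array([ 250.697, -626.295,  204.86 ]), 'tool_rot': array([-0.001,  0.982,  0.189, -0.   ]), 'force': array([-0.007,  0.482,  0.215]), 'moment': array([-0.022, -0.007,  0.052]), 'grip_force': np.float64(0.0), 'gripper_width': np.float64(94.161)}
```

View pics/top0.png

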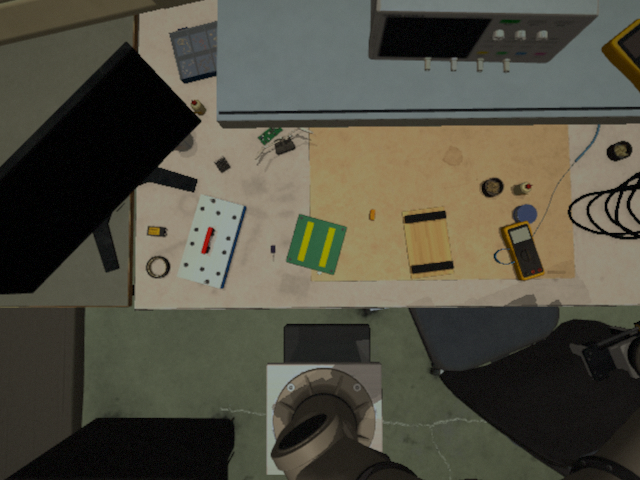

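View pics/scene0.png

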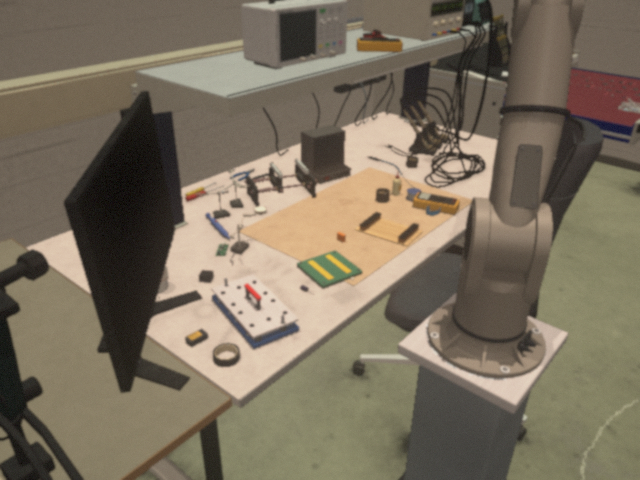

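Top view: the jig plate is around (213,242) with its red handle at (207,240), the green stand at (317,243) and the rest at (428,241). The monitor stands clear to the left. The scene view agrees. Next I measure coarsely from the top camera.

View pics/crop0.png

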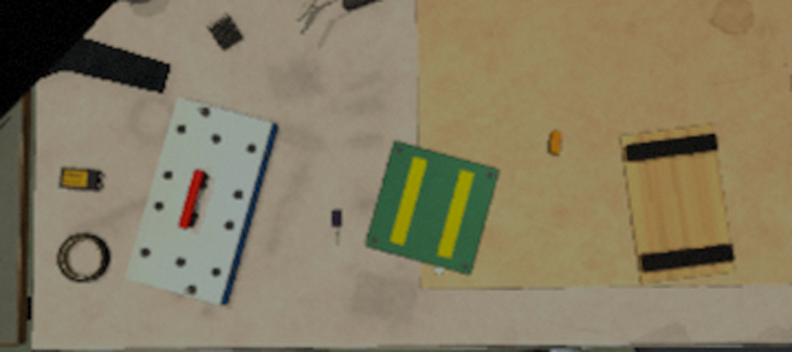

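Top crop: the plate with its red handle and the pin heads, the green board with two stripes, and the rest with black rails. All sizes match those given: 72x12 handle, 112x18 stripes, rails 139 mm apart. Next I move above the plate and refine with the wrist camera.

```bash
python3 - <<'E'
from h import *
s=ctrl.state();p=s["tcp_pos"]
def go(p,y):
    for a in (y,y+np.pi,y-np.pi):
        j=kin.solve_ik(p,q(a))
        if j is not None: print(round(a,2),np.round(j,2))
ctrl.movel([p[0],p[1],300])
print(p)
go([480,19,300],-.275);go([484,-290,300],.122);go([490,309,300],-.28)
E
```

```text
[ 250.69697902 -626.29544158  204.86004216]
-0.28 [ 0.36  0.06 -0.55  1.88  0.03  1.22 -2.05]
2.87 [ 0.49  0.07 -0.69  1.87  0.05  1.22  1.08]
-3.42 [ 0.49  0.07 -0.69  1.87  0.05  1.22  1.08]
0.12 [ 0.49  0.18 -0.08  1.73  0.01  1.23 -1.04]
3.26 [ 0.86  0.21 -0.51  1.71  0.11  1.25  2.02]
-3.02 [ 0.86  0.21 -0.51  1.71  0.11  1.25  2.02]
-0.28 [-1.2   0.22  0.63  1.74 -0.14  1.23 -2.38]
2.86 [ 0.22  0.4  -1.16  1.66  0.38  1.33  0.29]
-3.42 [ 0.22  0.4  -1.16  1.66  0.38  1.33  0.29]
```

```bash
python3 - <<'E'
from h import *
j=kin.solve_ik([208,-519,300],q(.38));print(np.round(j,2))
ctrl.set_joints(j)
j=np.array(ctrl.state()["joint_positions"]);j[0]-=1.75
ctrl.set_joints(j.tolist());s=ctrl.state();print(s["tcp_pos"].round(),s["tool_rot"].round(3))
for p,y in(([490,309,260],-.28),([490,309,260],2.86),([480,19,300],-.275),([480,19,300],2.87),([480,19,300],1.3),([480,19,300],-1.85),([484,-290,300],.122),([484,-290,300],3.26)):
    j=kin.solve_ik(p,q(y)); print(p,y,None if j is None else np.round(j,2))
E
```

```text
[ 1.01  0.16  0.07  1.75 -0.01  1.23 -0.1 ]
[474. 296. 300.] [ 0.     0.485  0.874 -0.   ]
[490, 309, 260] -0.28 [-0.95  0.23  0.33  1.78 -0.08  1.15 -2.45]
[490, 309, 260] 2.86 [-0.68  0.23  0.    1.76 -0.    1.16  0.62]
[480, 19, 300] -0.275 [-0.57  0.01  0.4   1.92 -0.    1.21 -2.01]
[480, 19, 300] 2.87 [-0.41  0.01  0.24  1.92 -0.    1.21  1.13]
[480, 19, 300] 1.3 [-0.51  0.01  0.34  1.92 -0.    1.21 -0.44]
[480, 19, 300] -1.85 [-0.35  0.02  0.17  1.91 -0.    1.21  2.69]
[484, -290, 300] 0.122 [-0.22  0.2   0.76  1.77 -0.15  1.23 -0.87]
[484, -290, 300] 3.26 [-0.14  0.19  0.66  1.77 -0.12  1.23  2.25]
```

```bash
python3 - <<'E'
from h import *
ctrl.goto([490,309,260],q(2.86))
ctrl.sleep(.3)
c,im=shot("wrist","w1");print(c["R"].round(2),(-c["R"].T@c["t"]).round())
for b in blobs(im,RED,100)[:2]: print("red",b.mean(0),*[np.round(v,3) for v in rect(cast(c,b,76,True))])
for nm,R in(("blue",[((100,100,30),(125,255,255))]),):
  for b in blobs(im,R,100)[:3]: print(nm,b.mean(0),*[np.round(v,3) for v in rect(cast(c,b,14,True))])
E
```

```text
[[ 0.28  0.96 -0.  ]
 [ 0.92 -0.27  0.27]
 [ 0.26 -0.08 -0.96]] [415. 332. 438.]
red [324.70322581 215.23870968] [490.995 310.746] -0.279 [71.709 10.937]
```

View pics/w1.png

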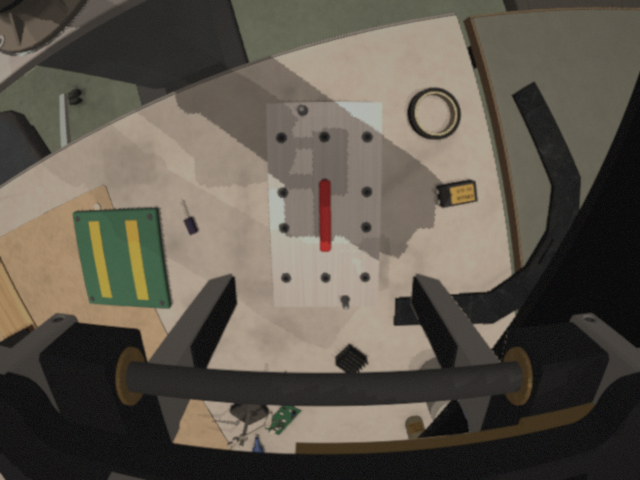

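The wrist view shows the red handle at (325,215), giving (491,311) and yaw -0.279, which agrees with the top view. I descend and grip gently first.

```bash
python3 - <<'E'
from h import *
ctrl.goto([490.5,310,130],q(2.862))
f0=ctrl.state()["force"]
g=ctrl.movel([490.5,310,52],rate=60,guard=8)
def rep(n): s=ctrl.state();print(n,round(s["t"],1),s["tcp_pos"].round(1),"w",s["gripper_width"].round(2),"f",(s["force"]-f0).round(1),"gf",s["grip_force"].round(1),"m",s["moment"].round(2))
rep(g)
ctrl.close(3);rep("3N");ctrl.sleep(.3);rep("")
ctrl.close(12);ctrl.sleep(.3);rep("12N")
E
```

```text
Traceback (most recent call last):
AttributeError: 'float' object has no attribute 'round'
```

```bash
cat >> h.py <<'E'
def rep(n=""):
    s=ctrl.state();r=lambda v,k=1:np.round(v,k)
    print(n,"t",r(s["t"]),"p",r(s["tcp_pos"]),"w",r(s["gripper_width"],2),"f",r(s["force"]),"gf",r(s["grip_force"]),"m",r(s["moment"],2),flush=True)
    return s
E
python3 - <<'E'
from h import *
rep("pre")
ctrl.close(3);rep("3N");ctrl.sleep(.3);rep("")
ctrl.close(12);ctrl.sleep(.3);rep("12N")
E
```

```text
pre t 7.6 p [490.7 310.2  52.4] w 94.0 f [ 1.  -0.9  0.4] gf 0.0 m [ 0.06 -0.14 -0.01]
3N t 8.8 p [490.5 310.1  52. ] w 11.71 f [ 0.1  0.6 -0.3] gf 3.0 m [ 0.16 -0.19 -0.01]
 t 9.1 p [490.5 310.   52. ] w 11.66 f [-0.1  0.1 -0.4] gf 3.0 m [ 0.18 -0.22  0.02]
12N t 9.6 p [490.5 310.   52. ] w 11.75 f [-0.5  1.5 -0.2] gf 12.0 m [ 0.31 -0.24  0.11]
```

```bash
python3 - <<'E'
from h import *
ctrl.close(50);ctrl.sleep(.2);rep("50N")
for z in (58,70,90,115):
    g=ctrl.movel([490.5,310,z],rate=40,guard=14);rep((z,g))
    if g: break
ctrl.sleep(.3)
c,im=shot("wrist","w2")
for b in blobs(im,RED,100)[:1]: print("red",*[np.round(v,3) for v in rect(cast(c,b,76+63,True))])
shot("scene","s2");i=cv2.imread("pics/s2.png")[200:400,130:400];cv2.imwrite("pics/s2c.png",cv2.resize(i,None,fx=2.5,fy=2.5))
E
```

```text
50N t 10.0 p [490.5 310.   52. ] w 11.4 f [ 0.8  1.  -1.9] gf 50.0 m [ 0.32 -0.26  0.07]
(58, False) t 10.3 p [490.6 310.   58.3] w 11.23 f [ 0.6  0.8 -3.2] gf 50.0 m [ 0.03 -0.1  -0.04]
(70, False) t 10.8 p [490.6 310.1  70.3] w 10.99 f [ 0.3 -0.  -2.1] gf 50.0 m [ 0.06 -0.11  0.06]
(90, False) t 11.4 p [490.5 310.   90.1] w 11.31 f [-0.8 -0.  -2.8] gf 50.0 m [ 0.06 -0.11 -0.02]
(115, False) t 12.2 p [490.4 310.  114.9] w 11.56 f [ 0.  -0.2 -3.6] gf 50.0 m [ 0.04 -0.15  0.03]
red [489.36  311.264] -0.283 [72.311 11.212]
```

View pics/s2c.png

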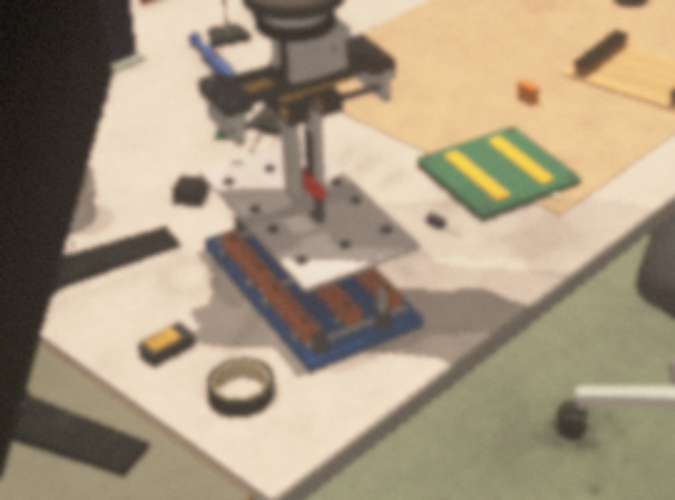

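Plate is up and level, and the bars are visible underneath. I carry it to the rest.

```bash
python3 - <<'E'
from h import *
ctrl.movel([490.5,310,170],rate=120)
P=[483.7,-290.3];Y=3.264
ctrl.goto(P+[170],q(Y));ctrl.sleep(.3);s=rep("over")
c,im=shot("wrist","w3")
for b in blobs(im,RED,100)[:1]: print("red",*[np.round(v,3) for v in rect(cast(c,b,76+118,True))])
ctrl.movel(P+[60],rate=100)
g=ctrl.movel(P+[43],rate=25,guard=5);s=rep(g)
if s["tcp_pos"][2]<50:
    ctrl.gripper_open();rep("open");ctrl.movel(P+[200],rate=150)
    ctrl.sleep(.2)
    c,im=shot("top","t3")
    for b in blobs(im,RED,15,(380,190,480,300))[:1]: print("red top",*[np.round(v,3) for v in rect(cast(c,b,70,False))])
    c,im=shot("wrist","w4")
    for b in blobs(im,RED,100)[:1]: print("red",*[np.round(v,3) for v in rect(cast(c,b,70,True))])
E
```

```text
over t 15.6 p [ 483.9 -290.   170. ] w 11.41 f [ 0.2 -0.1 -3.5] gf 50.0 m [ 0.09 -0.11 -0.05]
red [ 483.076 -289.386] 0.123 [71.918 11.182]
True t 17.5 p [ 483.7 -290.2   45.8] w 11.67 f [ 0.2 -0.5  2.3] gf 50.0 m [-0.04 -0.28  0.01]
open t 18.8 p [ 483.2 -289.9   45.7] w 94.22 f [-0.1 -0.1 -0.4] gf 0.0 m [ 0.07 -0.14 -0.05]
red [ 484.064 -289.604] 0.118 [71.679 10.95 ]
```

View pics/w4.png

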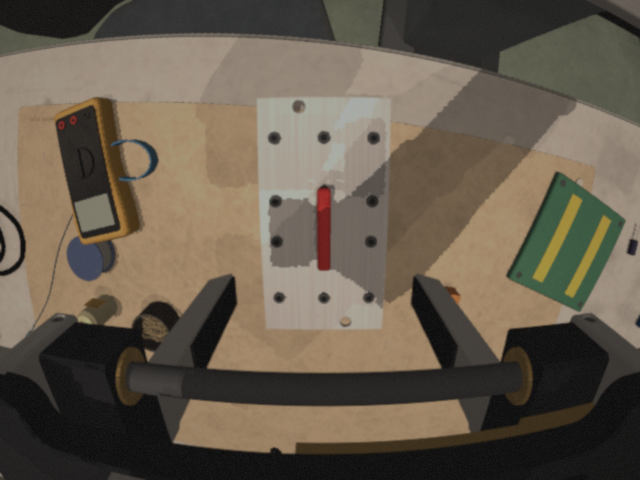

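The plate lies flat and square over the rest, with its handle at (324,228). Now I look at the bars.

```bash
python3 - <<'E'
from h import *
ctrl.goto([480,10,300],q(2.87));
c,im=shot("wrist","w5a")
for b in blobs(im,YEL,100)[:3]: print("yel",b.mean(0).round(),*[np.round(v,3) for v in rect(cast(c,b,12,True))])
ctrl.goto([490.5,310,240],q(2.862));ctrl.sleep(.3);rep()
COP=[((0,70,40),(16,255,255)),((174,70,40),(180,255,255))]
c,im=shot("wrist","w5")
for b in blobs(im,COP,300,(180,60,470,330))[:8]: print("bar",b.mean(0).round(),*[np.round(v,3) for v in rect(cast(c,b,30,True))])
c,im=shot("top","t5")
for b in blobs(im,RED,15,(380,190,480,300))[:1]: print("red top",*[np.round(v,3) for v in rect(cast(c,b,70,False))])
E
```

```text
yel [307. 162.] [431.083   2.129] -0.279 [21.445 17.562]
yel [307. 231.] [516.98  -22.101] -0.279 [22.903 16.977]
 t 23.0 p [490.8 309.4 240.3] w 93.91 f [ 0.2  0.6 -0.4] gf 0.0 m [-0.02 -0.14  0.02]
bar [368. 164.] [457.292 368.328] -0.271 [88.159 16.77 ]
bar [280. 164.] [431.38  280.587] -0.282 [89.294 17.117]
bar [324. 163.] [443.281 324.09 ] -0.279 [88.676 15.536]
bar [283. 254.] [528.15 252.97] -0.276 [92.472 17.642]
bar [365. 253.] [551.592 340.278] -0.266 [91.276 17.076]
bar [325. 253.] [539.224 297.923] -0.275 [90.745 15.621]
red top [ 483.359 -288.026] 0.121 [70.461 11.259]
```

View pics/w5.png

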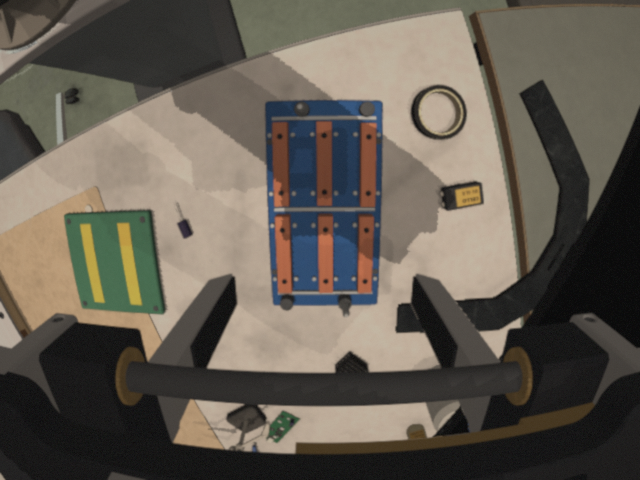

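All six bars are there: rows at px x≈281, 324 and 367, with mids at y≈164 and 253. Fully open jaws would hit the neighbouring rows. So I straddle off-centre, let the gentle jaw touch the bar, and slide the arm to centre before gripping hard. The jig works out at (491,310.3), yaw -0.279.

```bash
cat >> h.py <<'E'
JIG=(np.array([491.,310.3]),-0.279)
STAND=(np.array([480.2,19.4]),-0.275)
def W(F,x,y):
    c,s=np.cos(F[1]),np.sin(F[1]); return F[0]+[c*x-s*y,s*x+c*y]
def L(p,z): return [float(p[0]),float(p[1]),float(z)]
def pick(x,y,off):
    Q=q(JIG[1]+np.pi);a=W(JIG,x,y+off);b=W(JIG,x,y)
    ctrl.goto(L(a,110),Q)
    g=ctrl.movel(L(a,17),rate=70,guard=10)
    if g: rep("BLOCKED");ctrl.movel(L(a,110));return False
    ctrl.close(3)
    if off:
        rep(" touch");ctrl.movel(L(b,17),rate=20);rep(" slid")
    ctrl.close(40);ctrl.sleep(.15);s=rep(" grip")
    if not 14<s["gripper_width"]<18: return False
    ctrl.movel(L(b,60),rate=70);ctrl.movel(L(b,120),rate=150)
    s=rep(" up");return 14<s["gripper_width"]<18
def place(x,y,layer,across):
    Q=q(STAND[1]+(np.pi/2 if across else np.pi));p=W(STAND,x,y);z=15+16*layer
    ctrl.goto(L(p,z+50),Q);s=rep(" over")
    if not 14<s["gripper_width"]<18: return False
    ctrl.movel(L(p,z+8),rate=80)
    g=ctrl.movel(L(p,z-1.5),rate=20,guard=5);rep(f" down {g}")
    ctrl.gripper_open();ctrl.movel(L(p,z+60),rate=120);return True
E
python3 - <<'E'
from h import *
c=calibration("wrist")  # wrist still over the jig: pose unchanged since w5
im=cv2.imread("pics/w5.png")[:,:,::-1].copy()
for R,n in((GREEN,1),(YEL,2)):
  for b in blobs(im,R,100,(40,190,175,330))[:n]: print(*[np.round(v,3) for v in rect(cast(c,b,12,True))])
print(pick(50,-46,-28))
E
```

```text
[481.401  24.385] 1.289 [136.762 135.124]
[490.795  50.131] -0.277 [111.334  18.538]
[474.058  -9.344] -0.275 [111.4    18.373]
 touch t 25.9 p [519.2 226.7  17.3] w 64.67 f [0.5 6.8 0.3] gf 3.0 m [ 1.49 -0.46  0.05]
 slid t 27.5 p [526.4 252.   16.9] w 16.17 f [-1.1 -2.7  1.8] gf 3.0 m [-0.64 -0.03  0.  ]
 grip t 27.8 p [526.4 252.5  17. ] w 15.35 f [-0.1 -1.1 -0.3] gf 40.0 m [-0.13 -0.22 -0.02]
 up t 29.2 p [526.1 252.2 119.4] w 15.66 f [ 0.4 -0.5 -2.7] gf 40.0 m [ 0.04 -0.14 -0.03]
True
```

```bash
sed -i 's/480.2,19.4/480.7,19.8/' h.py; python3 - <<'E'
from h import *
print(place(0,-35,0,False))
if pick(-50,-46,-28): print(place(0,35,0,False))
p=W(STAND,-90,0)
ctrl.goto(L(W(STAND,0,0),260),q(STAND[1]+np.pi));ctrl.sleep(.2)
c,im=shot("wrist","w6")
COP=[((0,70,40),(16,255,255)),((174,70,40),(180,255,255))]
for R,z in((COP,28),(YEL,12),(GREEN,12)):
  for b in blobs(im,R,200,(200,60,450,330))[:3]: print(b.mean(0).round(),*[np.round(v,3) for v in rect(cast(c,b,z,True))])
E
```

```text
over t 30.2 p [471.9 -12.7  65.1] w 15.51 f [ 0.6 -0.4 -1.5] gf 40.0 m [ 0.09 -0.14  0.02]
 down True t 31.4 p [471.4 -13.9  14.8] w 16.06 f [-1.1  0.2  7.9] gf 40.0 m [ 0.06  0.11 -0.02]
True
 touch t 36.5 p [423.  254.2  17.3] w 63.83 f [ 0.3  6.3 -0.6] gf 3.0 m [ 1.53 -0.35  0.02]
 slid t 38.0 p [430.1 279.3  16.9] w 15.8 f [-0.5 -2.4  0.8] gf 3.0 m [-0.49  0.1  -0.02]
 grip t 38.4 p [430.2 280.1  16.9] w 15.43 f [ 0.2  0.9 -1.6] gf 40.0 m [ 0.03 -0.17  0.06]
 up t 39.7 p [430.  279.7 119.3] w 15.69 f [ 0.3 -0.3 -1.3] gf 40.0 m [ 0.04 -0.07 -0.01]
 over t 40.7 p [490.2  54.8  64.8] w 15.53 f [ 0.6 -0.5 -1.7] gf 40.0 m [ 0.09 -0.14  0.04]
 down True t 41.8 p [490.5  53.6  14.8] w 15.49 f [-1.  -0.3  6.8] gf 40.0 m [ 0.02  0.07 -0.07]
True
[269. 234.] [513.572 -58.827] 0.004 [264.674 193.25 ]
[354. 207.] [490.185  53.764] -0.261 [90.71 16.93]
[293. 208.] [473.103 -12.711] -0.271 [89.71  17.225]
[332. 205.] [481.625  19.983] 1.294 [134.765 134.318]
```

View pics/w6.png

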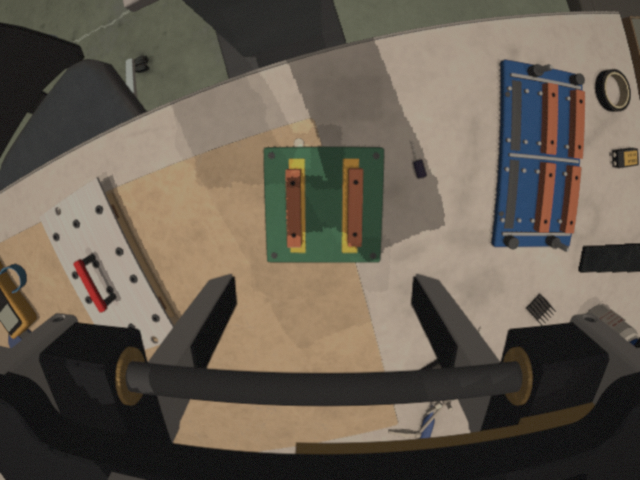

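Two bars sit symmetrically on the stripes at (293,208) and (354,207), about ±34 mm about the board centre. Now layer 2 from the middle row, with a plate check.

```bash
python3 - <<'E'
from h import *
for x,tx in((50,-35),(-50,35)):
    if not(pick(x,0,-28) and place(tx,0,1,True)): print("FAIL");break
ctrl.goto(L(W(STAND,0,0),260),q(STAND[1]+np.pi));ctrl.sleep(.2)
c,im=shot("wrist","w7")
cc,t=shot("top","t7")
for b in blobs(t,RED,15,(380,190,480,300))[:1]: print("red top",*[np.round(v,3) for v in rect(cast(cc,b,70,False))])
E
```

```text
touch t 48.0 p [531.8 271.   17.3] w 64.43 f [1.9 5.1 0.3] gf 3.0 m [ 1.48 -0.53 -0.01]
 slid t 49.6 p [539.1 296.3  16.9] w 16.15 f [-0.9 -2.7  0.9] gf 3.0 m [-0.58 -0.06  0.09]
 grip t 49.9 p [539.1 296.7  16.9] w 15.66 f [ 0.1 -0.1 -1.8] gf 40.0 m [-0.06 -0.26  0.02]
 up t 51.2 p [538.7 296.4 119.3] w 15.6 f [-0.3  0.1 -2.6] gf 40.0 m [ 0.02 -0.12  0.  ]
 over t 52.3 p [447.5  30.1  80.9] w 15.56 f [ 0.3 -0.6 -2.4] gf 40.0 m [ 0.05 -0.11 -0.  ]
 down True t 53.4 p [447.2  29.5  30.8] w 15.4 f [-1.8  0.1 10. ] gf 40.0 m [0.07 0.31 0.02]
 touch t 58.6 p [435.7 298.5  17.4] w 63.42 f [ 1.2  5.5 -0.9] gf 3.0 m [ 1.52 -0.39  0.01]
 slid t 60.1 p [442.9 324.2  16.9] w 15.97 f [-0.4 -0.3 -1.1] gf 3.0 m [ 0.   -0.13  0.02]
 grip t 60.5 p [442.9 324.1  17. ] w 15.88 f [ 0.5 -0.  -1.3] gf 40.0 m [ 0.08 -0.14 -0.03]
 up t 61.8 p [442.6 323.9 119.3] w 15.34 f [-0.5 -0.2 -2.3] gf 40.0 m [-0.01 -0.15 -0.07]
 over t 63.0 p [514.4  11.5  80.7] w 15.63 f [ 0.2 -0.  -1.9] gf 40.0 m [-0.04 -0.1  -0.01]
 down True t 64.1 p [514.5  10.4  30.8] w 15.41 f [-1.8 -0.4  9.6] gf 40.0 m [-0.02  0.39 -0.01]
red top [ 459.685 -272.598] 0.122 [70.318 11.617]
```

View pics/w7.png

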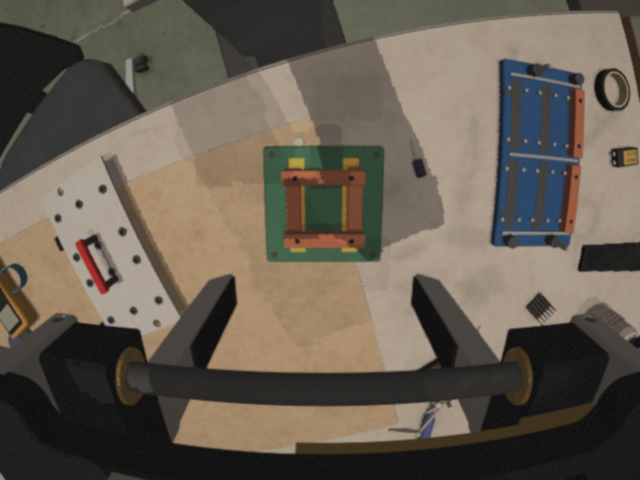

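Layer 2 lies square across the first pair. The plate has been knocked about 28 mm (handle now at (459.7,-272.6)), so I finish the bars and then re-seat it.

```bash
python3 - <<'E'
from h import *
for x,ty in((50,-35),(-50,35)):
    if not(pick(x,46,0) and place(0,ty,2,False)): print("FAIL");break
ctrl.goto([459.7,-272.6,200],q(3.264));ctrl.sleep(.2)
c,im=shot("wrist","w8")
for b in blobs(im,RED,100)[:1]: print("red",*[np.round(v,3) for v in rect(cast(c,b,70,True))])
cc,t=shot("top","t8")
E
```

```text
grip t 72.0 p [551.7 340.7  17. ] w 15.66 f [-0.3 -0.6  0.3] gf 40.0 m [ 0.03 -0.12 -0.02]
 up t 73.3 p [551.4 340.6 119.4] w 15.75 f [ 0.1 -0.9 -2.5] gf 40.0 m [-0.01 -0.1   0.01]
 over t 74.7 p [471.9 -12.8  97. ] w 15.73 f [-0.1  1.1 -1.3] gf 40.0 m [ 0.05 -0.21  0.02]
 down True t 75.8 p [471.4 -13.9  46.9] w 15.55 f [-1.3  0.2  8.7] gf 40.0 m [-0.04  0.22 -0.  ]
 grip t 82.2 p [455.6 368.3  17. ] w 15.73 f [ 0.4  1.5 -0.8] gf 40.0 m [ 0.13 -0.19 -0.  ]
 up t 83.5 p [455.3 368.1 119.3] w 15.31 f [-0.3 -0.  -2.8] gf 40.0 m [ 0.04 -0.14 -0.02]
 over t 84.7 p [490.4  54.7  96.9] w 15.16 f [-0.6  0.2 -2.3] gf 40.0 m [ 0.08 -0.14 -0.  ]
 down True t 85.8 p [490.4  53.5  46.9] w 15.38 f [-0.8 -0.   8.9] gf 40.0 m [-0.12  0.28 -0.01]
red [ 461.318 -274.258] 0.125 [71.738 10.963]
```

View pics/w8.png

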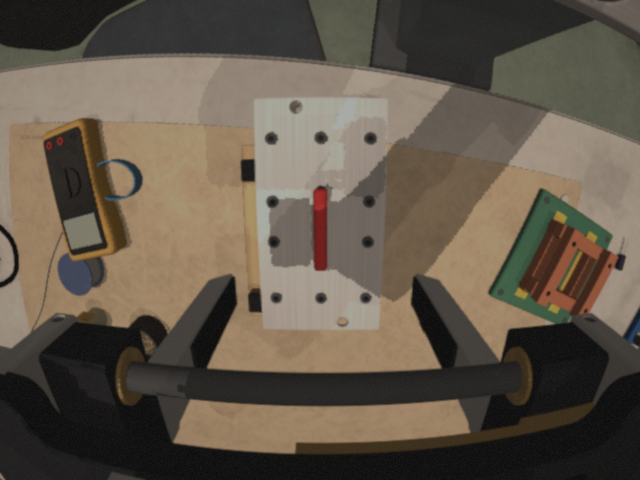

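The plate has shifted, still level, with its handle at (320,228), i.e. (461,-274). The rest's rails show at its left edge. I regrip and re-centre it, then check everything.

```bash
python3 - <<'E'
from h import *
A=[461,-273.9];P=[483.7,-290.3];Q=q(3.265)
ctrl.movel(A+[100],Q);g=ctrl.movel(A+[46],rate=60,guard=8);rep(g)
ctrl.close(5);rep();ctrl.close(50);ctrl.sleep(.2)
ctrl.movel(A+[80],rate=50);ctrl.movel(P+[80],Q,rate=60);s=rep("moved")
g=ctrl.movel(P+[43],rate=25,guard=5);s=rep(g)
ctrl.gripper_open();ctrl.movel(P+[200])
c,im=shot("wrist","w9")
for b in blobs(im,RED,100)[:1]: print("red",*[np.round(v,3) for v in rect(cast(c,b,70,True))])
ctrl.goto(L(W(STAND,0,0),290),q(STAND[1]+np.pi));ctrl.sleep(.2)
c,im=shot("wrist","w10")
i=im[110:290,40:440];cv2.imwrite("pics/w10c.png",cv2.resize(i,None,fx=2,fy=2,interpolation=cv2.INTER_CUBIC)[:,:,::-1])
cc,t=shot("top","t10")
for b in blobs(t,RED,15,(380,190,480,300))[:1]: print("red top",*[np.round(v,3) for v in rect(cast(cc,b,70,False))])
E
```

```text
False t 91.2 p [ 461.2 -274.    46.3] w 94.28 f [-0.4 -0.8  0.3] gf 0.0 m [ 0.12 -0.13 -0.  ]
 t 92.4 p [ 461.1 -274.    46. ] w 12.1 f [ 0.2 -0.4 -0.5] gf 5.0 m [-0.13 -0.21 -0.  ]
moved t 94.2 p [ 483.5 -290.3   79.7] w 11.67 f [ 0.6  0.3 -2.3] gf 50.0 m [ 0.04 -0.12  0.01]
True t 95.5 p [ 483.6 -290.2   46. ] w 11.26 f [-1.9  0.9  8.1] gf 50.0 m [ 0.23  0.17 -0.  ]
red [ 483.745 -289.823] 0.126 [71.594 10.504]
red top [ 483.382 -288.207] 0.121 [70.461 11.624]
```

View pics/w10c.png

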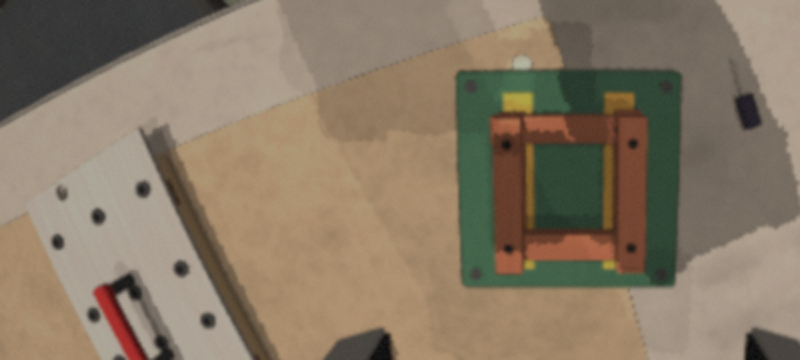

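The plate is back in the middle of the rest, and the tower is square, centred and three layers high. The gripper is clear.

```bash
python3 -c "
from bench import hand_in
print(hand_in())"
```

```text
the job is handed in; nothing more can be done
None
```

Job handed in, result not reported back: the plate lies flat and square on the rest (re-seated after it was knocked about 28 mm) and all six bars are stacked crosswise in three layers, each placed about ±35 mm from centre instead of ±31 (within the 8 mm allowance) so the open fingers cleared the neighbouring bar.

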